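# Fit the window into the gas cell and lock its retainer

### The job

Close up the optical gas cell: set the round glass window down into the open barrel, letting go of it only at the barrel's mouth and not from higher up. Then drop the two-winged retainer in on top of it, with its wings through the two gaps between the barrel's lips, and give it a quarter turn so that both wings sit squarely under the lips and hold the window in.

Things in the scene. Friction and masses are not known exactly. Their poses are not given: they have to be found in the camera images.
- barrel: Fixed open round aluminium barrel, dark inside, 88 mm outside, rim 40 mm above the counter, on a base plate 130 (x) x 100 (y) x 8 mm. Origin: centre of the plate's underside, on the barrel's axis; z up. Inside: flat floor at z = 8 mm, bore of 54 mm diameter up to z = 24 mm, then a wider groove of 76 mm diameter up to z = 35 mm, under the lips (see mouth).
- mouth (a point): Centre of the barrel's mouth, level with the rim (barrel z = 40 mm), axes as the barrel's. Two 5 mm thick lips reach in here to 54 mm diameter, each 70 degrees of arc, centred on the +y and -y sides. The two gaps between them (110 degrees each, 76 mm across) are centred on +x and -x, the way of the plate's long side.
- window: Loose glass window in a plain steel mount: a solid disc 40 mm in diameter and 18 mm thick, about 70 g, lying flat, pale glass face on top. Origin: centre of its underside, z up. On the barrel's floor its top is at the barrel's z = 26 mm.
- retainer: Loose dark steel retainer, 54 mm tall, 130 g. Origin: centre of its underside, z up. Hub 40 mm across, 10 mm high; at its foot two wings along +x and -x, 64 mm over the tips, 20 mm wide, 6 mm thick. Flat upright grip above: 34 mm in x, 12 mm in y, z = 10 to 54 mm. On the window it turns freely either way, no stop, with 3 mm of room under the lips. A like handle without wings is not it.
Things that resemble listed ones, but are neither listed nor needed, are in the scene too. What is meant by the window is not black or blue, and is the larger of those in its own colour.

How it is judged:
By the outcome, as a careful person would: the job done as asked, in the order asked, and still so for the second after the job is handed in, with the robot touching nothing.
It also fails if it takes over 58 s, if anything falls off the work surface, if the arm or the gripper's body presses on something with over 40 N, if the wrist force passes 120 N, or if a joint passes its speed limit or range.

### The arm

A 7-joint arm with a two-finger parallel gripper is mounted at the origin on the work surface. World frame = base frame: x ahead of the robot, y to its left, z up, the work surface at z = 0. Lengths are in mm, angles in rad, forces in N, time in s.
With the tool pointing down it reaches from about 400 to 875 mm from the base axis. Payload 4.4 kg.
Tool frame: the origin (TCP) lies midway between the tips of the shut fingers; the grasp point (between the pads) lies 19 mm behind it (ctrl.grip_point_offset is the distance from the TCP to the grasp point, in mm); z points along the fingers, x is the direction in which the jaws open and shut, and the axes are right-handed (so a half turn about z gives the same grasp; the last joint's range is limited). The gripper opens to 85 mm and grips with 20 to 120 N. Pads are 22 mm wide; open, the fingers measure 114 mm over their backs; the gripper's body (76 mm by 85 mm) begins 54 mm behind the grasp point. The pads swing forward as they close: fully open they stand 13 mm farther back than shut.
Start: joints at [-1.235, 0.628, 0.038, 1.517, -0.027, 0.996, -0.02], TCP at [254.177, 598.257, 231.313] pointing down, gripper open.
Joint ranges: [-3.06, 3.06], [-0.37, 2.12], [-1.25, 1.32], [0.18, 2.47], [-1.1, 4.24], [0.23, 1.98], [-2.94, 2.94]. Speed limits (rad/s): [2.57, 2.57, 3.14, 3.14, 3.14, 3.14, 3.14].

### API

Orientations are given as [roll, pitch, yaw] about the fixed x, y, z axes, in that order (R = Rz(yaw) Ry(pitch) Rx(roll)).
In Python, from cell import ctrl, viewer gives the robot as it stands.
- The arm moves only by the tool apply_moves, never from a script. Its argument "series" is a list that holds one entry, the list of rows, each a list of 6 numbers: the shift along the tool's x, y, z normalised to -1 to 1, where 1 is 50 mm, then the turn, a rotation vector about the tool's x, y, z normalised to -1 to 1, where 1 is 6 degrees. In form: [[[tx, ty, tz, rx, ry, rz], ...]]. A call has exactly 5 rows; each row shifts and turns the commanded pose from where the row before left it, along the tool's axes as they then stand; what a row does not reach is not made up. A row lasts 1/8 s, in which the tool goes at most 62.5 mm and 10.7 degrees, less where a joint would pass 70% of its speed; a pose out of reach is approached as far as the arm can. A call with a number of a shift or a turn outside -1 to 1 is refused whole. A call with a gripper value outside its range is refused whole. "claw" is the gripper command: -1 is shut, 1 is fully open, values between are in proportion, set as the call begins (left out, the last holds). The fingers move at their own pace and stop on an object; the grip force is fixed at half the most. Time passes only in rows, so rows that do not move let the fingers close, or fill a call up. It gives the time, the measured TCP pose, the force and the opening at its end, in the units of the state.
- ctrl.read_state(): the state, without advancing time (a new reading comes with each control period).
- viewer.get_image(name): name is "side" or "top"; returns the picture (480x640x3 uint8, blue, green, red); there is no depth.
- viewer.camera_info(name): a dict with "K" (3x3 intrinsics, pixels), "R" (3x3) and "t" (3): a world point X has camera coordinates R X + t. Camera axes: x right, y down, z forward; pixel columns grow to the right and rows downward; lengths in mm; the calibration is good to about 2 mm. A picture is of the moment at which its call begins. camera_info takes no time and is no camera call.
- ctrl.finish_job(): hands the job in, once; it reports no verdict.
Trained networks look in the newest picture that a camera, given by its name, has taken for a name from the list of things; names that differ only in an ending like _2 or _b are one class to them, and where a whole thing is asked for, a point or a joint stands for the part that bears it (a point fixed in the world has none). Each returns a list of dicts, best first, with "score" (0 to 1); they miss things now and then, are a little off and sometimes report something else, mostly with a low value. They report only what shows in the picture. A call takes as long as a camera call. They do not tell look-alikes from the thing itself.
- viewer.find_in(camera, label): "location" ([column, row] as shares, 0 to 1, of the picture: columns of its width, rows of its height, amid what is visible of it).
The state is a dict: "clock": time; "qpos": joint angles; "qd": joint speeds; "tau": joint torques, N m; "eef_pos": TCP position; "tool_rot": TCP orientation; "force": force on the tool from outside, world axes, zero at the start; "torque": the same for the moment, N m; "width": finger opening in mm.
Only numpy, scipy, OpenCV 4.12 (cv2) and the standard library are available. Lean on these libraries where they do the work, as an engineer would, in place of code of your own. Each camera call takes 0.05 s, during which the arm holds its last target. There are 200 camera calls.

## Working session

There is one attempt and no reset: what is moved stays moved. The work goes in short steps, Python scripts to look and compute and a tool call to move; the robot and the scene stay as the last step left them, time stands still between calls to the robot, and variables do not carry over. Pictures are saved under pics/ and viewed, about 8 in all and at most 12, crops included, and the job is handed in when it is done.

Besides the shell and the picture viewer there is one more tool, called as a command line: name --argument value ..., lists and objects as JSON in quotes. apply_moves: Moves the arm, as the interface text tells. Scaled input: -1 to 1 covers 50 mm each way for a shift and 6 degrees each way for a turn. Its arguments: {"type":"object","properties":{"series":{"type":"array","items":{"type":"array","items":{"type":"array","items":{"type":"number"}}}},"claw":{"type":"number"}},"required":["series"]}

```bash
mkdir -p pics; ls
cat > h.py <<'E'
import numpy as np, cv2
from cell import ctrl, viewer
def ray(cam,u,v):
    c=viewer.camera_info(cam);K,R,t=[np.array(c[k],float) for k in("K","R","t")]
    return -R.T@t.ravel(), R.T@np.linalg.inv(K)@[u,v,1]
def at_z(cam,u,v,z):
    o,d=ray(cam,u,v); return o+d*(z-o[2])/d[2]
def proj(cam,X):
    c=viewer.camera_info(cam);K,R,t=[np.array(c[k],float) for k in("K","R","t")]
    p=(R@np.atleast_2d(X).T).T+t.ravel(); p=(K@p.T).T; return p[:,:2]/p[:,2:]
E
python3 - <<'E'
from h import *
for c in("top","side"):
    cv2.imwrite(f"pics/{c}0.png",viewer.get_image(c))
    o,_=ray(c,0,0);print(c,o.round(),at_z(c,320,240,0).round(), np.array(viewer.camera_info(c)["K"])[0,0])
    for l in("barrel","mouth","window","retainer"):
        for d in viewer.find_in(c,l):
            u,v=d["location"][0]*640,d["location"][1]*480
            print(c,l,round(d["score"],2),round(u),round(v),at_z(c,u,v,20).round())
s=ctrl.read_state();print(s)
E
```

```text
pics
top [443. -34. 954.] [540. -23.   0.] 584.3591459822347
top barrel 0.88 284 259 [506.  34.  20.]
top mouth 0.93 286 258 [508.  31.  20.]
top window 0.94 485 327 [ 408. -288.   20.]
top window 0.74 460 280 [ 481. -248.   20.]
top window 0.69 503 292 [ 463. -317.   20.]
top window 0.52 414 292 [ 459. -176.   20.]
top retainer 0.97 447 196 [ 616. -226.   20.]
side [491. 621. 657.] [ 531. -113.    0.] 534.1755226720487
side barrel 0.59 333 297 [505.  44.  20.]
side mouth 0.75 331 296 [507.  44.  20.]
side window 0.71 359 216 [ 460. -159.   20.]
side window 0.55 385 181 [ 404. -272.   20.]
side window 0.52 352 174 [ 472. -297.   20.]
side retainer 0.8 278 193 [ 620. -230.   20.]
{'clock': 0.5, 'qpos': array([-1.23481168,  0.62842049,  0.03847744,  1.51746626, -0.02697242,
        0.99629728, -0.01999202]), 'qd': array([-8.00706856e-04, -8.15256542e-04,  2.72204591e-04,  4.24535587e-05,
        2.27325148e-05,  1.38279196e-03,  1.17312554e-03]), 'tau': array([-8.71118536e-04, -5.62815392e+01,  1.22431923e+00, -1.93606550e+01,
        1.08279678e-02,  2.62609043e-03, -1.83717515e-05]), 'eef_pos': array([254.15239728, 598.22624621, 231.27847619]), 'tool_rot': array([-3.14156962e+00,  7.41538119e-05,  1.16902639e+00]), 'force': array([ 0.01568578, -0.16951498,  0.35462677]), 'torque': array([-0.02492442,  0.03224301,  0.01201052]), 'width': 85.14186918488521}
```

View pics/top0.png

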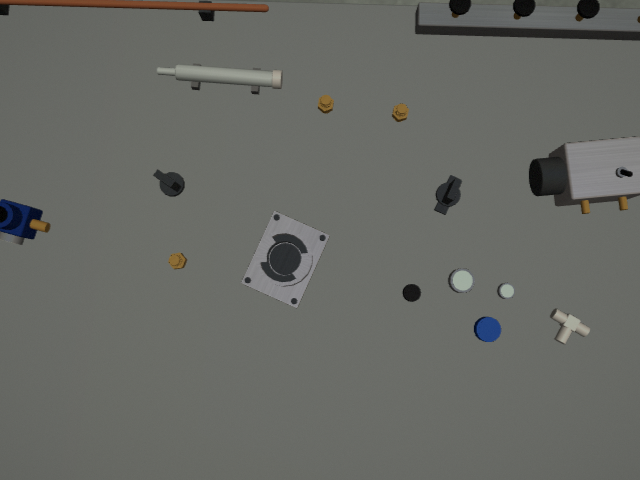

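View pics/side0.png

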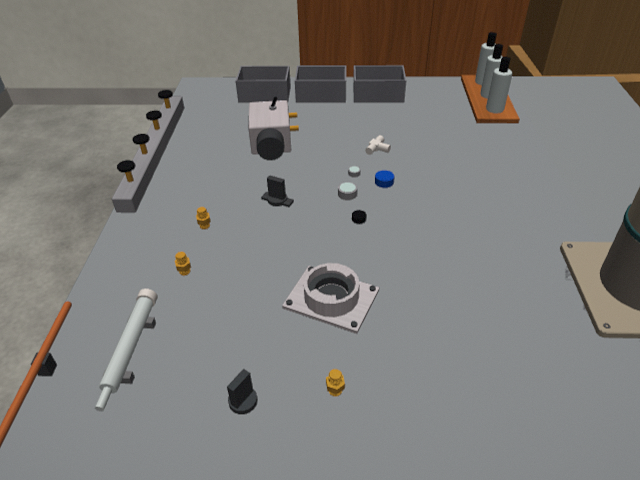

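Top view: the window is the larger pale disc at (460,280) (small one at (506,291)). The winged retainer is at (447,196), and the wingless look-alike at (172,184). The barrel is at (285,259), its plate rotated. Next I'll refine these.

Run:
```python
from h import *
im=cv2.imread("pics/top0.png")
def crop(u,v,r,s): return cv2.resize(im[v-r:v+r,u-r:u+r],(s,s),interpolation=cv2.INTER_CUBIC)
cv2.imwrite("pics/crops.png",np.hstack([crop(285,259,56,400),crop(447,196,28,400)]))
# plate: bright low-sat
g=cv2.cvtColor(im,cv2.COLOR_BGR2GRAY)
print("gray bg",g[350,200],"plate",g[284,262])
m=np.zeros_like(g);m[200:320,230:345]=(g[200:320,230:345]>115)*255
n,l,st,c=cv2.connectedComponentsWithStats(m);k=1+st[1:,4].argmax()
cn=cv2.findContours((l==k).astype('uint8'),0,2)[0];cn=max(cn,key=len)
print("plate px",cv2.minAreaRect(cn))
P=np.array([at_z("top",*(q[0]),8)[:2] for q in cn],np.float32)
print("plate world",cv2.minAreaRect(P),cv2.boxPoints(cv2.minAreaRect(P)).round(1).tolist())
# window
m=np.zeros_like(g);m[265:300,444:478]=(g[265:300,444:478]>130)*255
cn=max(cv2.findContours(m,0,2)[0],key=len);(u,v),r=cv2.minEnclosingCircle(cn)
print("win px",u,v,r,at_z("top",u,v,18),cv2.contourArea(cn), cv2.minAreaRect(cn))
# retainer dark
m=np.zeros_like(g);m[165:225,420:475]=(g[165:225,420:475]<65)*255
cn=max(cv2.findContours(m,0,2)[0],key=len);print("ret",cv2.minAreaRect(cn))
```

```text
gray bg 108 plate 139
plate px ((284.7723388671875, 258.67254638671875), (61.78268051147461, 79.8387222290039), 24.227745056152344)
plate world ((507.0268249511719, 33.45216369628906), (100.42388916015625, 129.29794311523438), 67.74703216552734) [[428.20001220703125, 11.5], [547.7999877929688, -37.5], [585.9000244140625, 55.400001525878906], [466.20001220703125, 104.4000015258789]]
win px 462.25323486328125 279.98052978515625 10.192400932312012 [ 480.90085398 -252.37841711   18.        ] 295.0 ((462.5, 280.0), (20.0, 19.0), 90.0)
ret ((447.4000549316406, 194.6999969482422), (23.702320098876953, 38.460365295410156), 26.56505012512207)
```

View pics/crops.png

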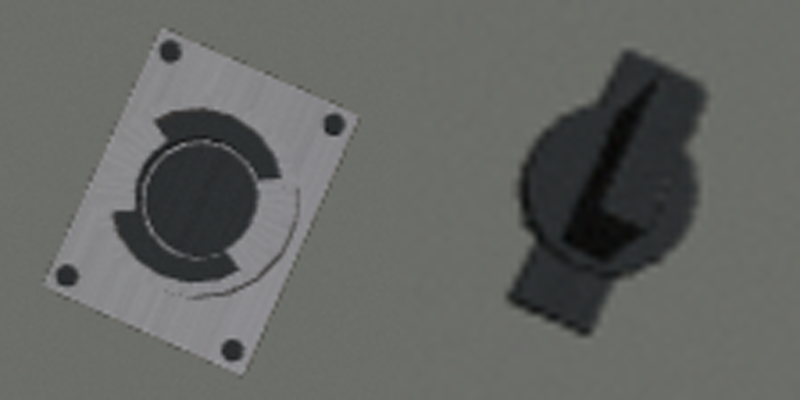

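```bash
cat >> h.py <<'E'
def plan(legs):
    """legs: (x,y,z,yaw_deg,nrows) ; prints rows (tool axes, normalised), tool held pointing down"""
    s=ctrl.read_state();p=np.array(s["eef_pos"]);yaw=s["tool_rot"][2];rows=[]
    print("t",round(s["clock"],2),"pose",p.round(1),np.degrees(s["tool_rot"]).round(2),"w",round(s["width"],1),"F",np.round(s["force"],1))
    for x,y,z,yd,n in legs:
        for k in range(n,0,-1):
            d=(np.array([x,y,z])-p)/k; dy=(np.radians(yd)-yaw)/k
            c,sn=np.cos(yaw),np.sin(yaw)
            X=np.array([c,sn,0]);Y=np.array([sn,-c,0])
            r=np.round([d@X/50,d@Y/50,-d[2]/50,0,0,-np.degrees(dy)/6],2)+0.
            rows.append(r.tolist()); p=p+50*(r[0]*X+r[1]*Y-[0,0,r[2]*1]*np.array([0,0,1])); yaw-=np.radians(6*r[5])
    for i in range(0,len(rows),5): print("max",max(map(lambda r:max(map(abs,r)),rows[i:i+5])),[rows[i:i+5]])
E
python3 - <<'E'
from h import *
print(at_z("top",448.2,195,6))
a,b=at_z("top",419+268/7.143,168+70/7.143,6),at_z("top",419+149/7.143,168+316/7.143,6)
print(a,b,np.linalg.norm(a-b),np.degrees(np.arctan2(*(a-b)[1::-1])))
plan([(480,150,231,23,11),(481,-252,120,-22,9)])
E
```

```text
[ 620.15013347 -230.74965538    6.        ]
[ 649.28561614 -244.11202131    6.        ] [ 591.11179324 -217.42805887    6.        ] 64.00177748285971 -24.64062256161023
t 0.5 pose [254.2 598.2 231.3] [-180.      0.     66.98] w 85.1 F [ 0.  -0.2  0.4]
max 0.83 [[[-0.59, 0.7, 0.0, 0.0, 0.0, 0.67], [-0.54, 0.74, 0.0, 0.0, 0.0, 0.67], [-0.49, 0.77, 0.0, 0.0, 0.0, 0.67], [-0.43, 0.8, 0.0, 0.0, 0.0, 0.67], [-0.37, 0.83, 0.0, 0.0, 0.0, 0.66]]]
max 0.91 [[[-0.32, 0.86, 0.0, 0.0, 0.0, 0.67], [-0.25, 0.88, 0.0, 0.0, 0.0, 0.66], [-0.19, 0.89, 0.0, 0.0, 0.0, 0.67], [-0.13, 0.9, 0.0, 0.0, 0.0, 0.66], [-0.07, 0.91, 0.0, 0.0, 0.0, 0.67]]]
max 0.91 [[[0.0, 0.91, 0.01, 0.0, 0.0, 0.66], [-0.35, 0.82, 0.25, 0.0, 0.0, 0.83], [-0.27, 0.85, 0.25, 0.0, 0.0, 0.83], [-0.2, 0.87, 0.25, 0.0, 0.0, 0.83], [-0.12, 0.89, 0.24, 0.0, 0.0, 0.84]]]
max 0.89 [[[-0.05, 0.89, 0.25, 0.0, 0.0, 0.83], [0.03, 0.89, 0.24, 0.0, 0.0, 0.84], [0.11, 0.89, 0.25, 0.0, 0.0, 0.83], [0.19, 0.88, 0.24, 0.0, 0.0, 0.84], [0.27, 0.85, 0.25, 0.0, 0.0, 0.83]]]
```

apply_moves --series '[[[-0.59,0.7,0,0,0,0.67],[-0.54,0.74,0,0,0,0.67],[-0.49,0.77,0,0,0,0.67],[-0.43,0.8,0,0,0,0.67],[-0.37,0.83,0,0,0,0.66]]]'

```text
clock: 1.12
eef_pos: [357.5, 393.4, 231.6]
tool_rot: [-3.142, -0.001, 0.817]
force: [1.5, -0.1, -0.6]
width: 85.4
```

apply_moves --series '[[[-0.32,0.86,0,0,0,0.67],[-0.25,0.88,0,0,0,0.66],[-0.19,0.89,0,0,0,0.67],[-0.13,0.9,0,0,0,0.66],[-0.07,0.91,0,0,0,0.67]]]'

```text
clock: 1.75
eef_pos: [460.2, 189.6, 231.6]
tool_rot: [-3.141, -0.001, 0.468]
force: [-0.4, 0.0, 1.1]
width: 85.5
```

apply_moves --series '[[[0,0.91,0.01,0,0,0.66],[-0.35,0.82,0.25,0,0,0.83],[-0.27,0.85,0.25,0,0,0.83],[-0.2,0.87,0.25,0,0,0.83],[-0.12,0.89,0.24,0,0,0.84]]]'

```text
clock: 2.38
eef_pos: [480.9, -29.7, 181.2]
tool_rot: [-3.141, -0.001, 0.05]
force: [0.5, 0.0, -0.5]
width: 85.6
```

apply_moves --series '[[[-0.05,0.89,0.25,0,0,0.83],[0.03,0.89,0.24,0,0,0.84],[0.11,0.89,0.25,0,0,0.83],[0.19,0.88,0.24,0,0,0.84],[0.27,0.85,0.25,0,0,0.83]]]'

```text
clock: 3.0
eef_pos: [481.5, -253.5, 119.6]
tool_rot: [-3.141, -0.001, -0.387]
force: [0.9, -0.2, -0.3]
width: 85.4
```

apply_moves --series '[[[-0.02,-0.02,0.7,0,0,0],[0,0,0.8,0,0,0],[0,0,0.6,0,0,0],[0,0,0.24,0,0,0],[0,0,0,0,0,0]]]'

```text
clock: 3.62
eef_pos: [480.6, -250.8, 2.6]
tool_rot: [-3.142, 0.001, -0.384]
force: [0.0, 0.1, 0.2]
width: 85.3
```

apply_moves --series '[[[0,0,0,0,0,0],[0,0,0,0,0,0],[0,0,0,0,0,0],[0,0,0,0,0,0],[0,0,0,0,0,0]]]' --claw -1

```text
clock: 4.25
eef_pos: [481.3, -250.9, 4.1]
tool_rot: [-3.141, -0.002, -0.384]
force: [0.5, 0.7, 8.1]
width: 37.5
```

apply_moves --series '[[[0,0,0,0,0,0],[0,0,0,0,0,0],[0,0,-0.1,0,0,0],[0,0,-0.2,0,0,0],[0,0,-0.3,0,0,0]]]'

```text
clock: 4.88
eef_pos: [480.4, -250.6, 33.5]
tool_rot: [-3.142, 0.001, -0.384]
force: [-0.4, -0.8, -0.5]
width: 37.7
```

Run:
```python
from h import *
im=viewer.get_image("side");u,v=proj("side",[[481,-252,30]])[0].astype(int)
cv2.imwrite("pics/g1.png",cv2.resize(im[v-60:v+60,u-80:u+80],(640,480),interpolation=2))
plan([])
```

```text
t 4.92 pose [ 481.6 -251.3   35.4] [ 1.7999e+02 -1.5000e-01 -2.2010e+01] w 37.3 F [ 0.7 -0.6 -0.4]
```

View pics/g1.png

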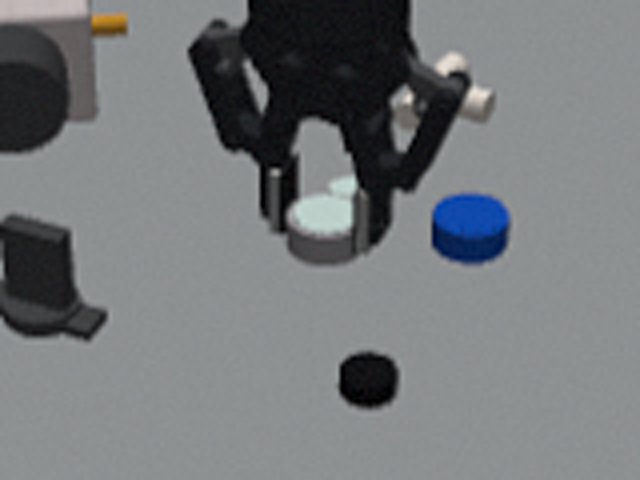

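Window is held and lifted at crop (323,230). I'll check its centring with a projected overlay.

Run:
```python
from h import *
p=ctrl.read_state()["eef_pos"];a=np.linspace(0,2*np.pi,80)
im=viewer.get_image("side");u,v=proj("side",[[481,-252,40]])[0].astype(int)
S=10;c=cv2.resize(im[v-30:v+30,u-40:u+40],(800,600),interpolation=2)
for z,col in((p[2]-3.3,(0,0,255)),(p[2]+14.7,(0,255,255))):
    q=proj("side",np.c_[p[0]+20*np.cos(a),p[1]+20*np.sin(a),0*a+z])
    cv2.polylines(c,[((q-[u-40,v-30])*S).astype(int)],True,col,1)
cv2.imwrite("pics/g2.png",c)
```

```text
(no output)
```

View pics/g2.png

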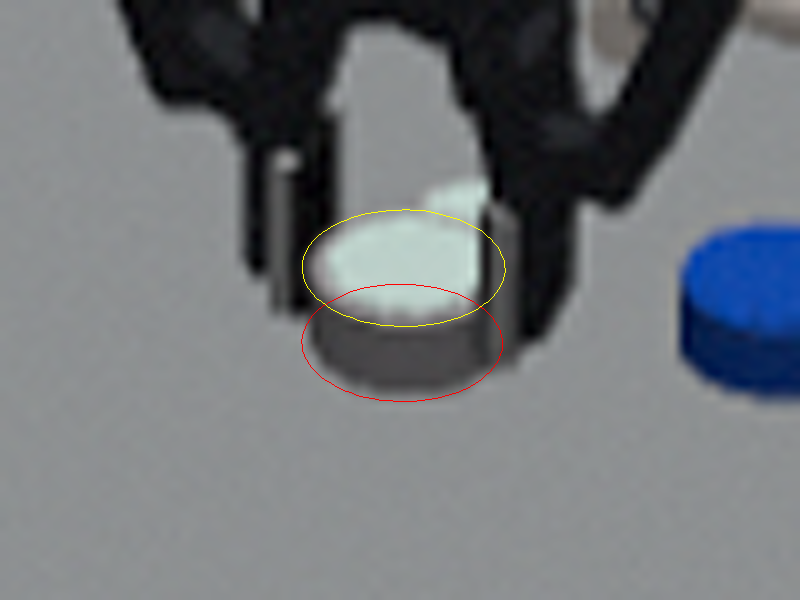

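Run:
```python
from h import *
plan([(481,-250,110,-22.3,3),(507,33.5,110,-22.3,8),(507,33.5,110,-22.3,4)])
```

```text
t 4.97 pose [ 481.8 -251.4   34.7] [179.97  -0.19 -22.  ] w 37.8 F [ 0.2 -0.7 -0.7]
max 0.68 [[[-0.01, -0.01, -0.5, 0.0, 0.0, 0.02], [-0.01, -0.01, -0.5, 0.0, 0.0, 0.01], [-0.01, 0.0, -0.51, 0.0, 0.0, 0.02], [-0.21, -0.68, 0.0, 0.0, 0.0, 0.0], [-0.21, -0.68, 0.0, 0.0, 0.0, 0.0]]]
max 0.68 [[[-0.21, -0.68, 0.0, 0.0, 0.0, 0.0], [-0.21, -0.68, 0.0, 0.0, 0.0, 0.0], [-0.21, -0.68, 0.0, 0.0, 0.0, 0.0], [-0.21, -0.68, 0.0, 0.0, 0.0, 0.0], [-0.2, -0.68, 0.0, 0.0, 0.0, 0.0]]]
max 0.68 [[[-0.21, -0.68, 0.0, 0.0, 0.0, 0.0], [0.0, 0.0, 0.0, 0.0, 0.0, 0.0], [0.0, 0.0, 0.0, 0.0, 0.0, 0.0], [0.0, 0.0, 0.0, 0.0, 0.0, 0.0], [0.0, 0.0, 0.0, 0.0, 0.0, 0.0]]]
```

apply_moves --series '[[[-0.01,-0.01,-0.5,0,0,0.02],[-0.01,-0.01,-0.5,0,0,0.01],[-0.01,0,-0.51,0,0,0.02],[-0.21,-0.68,0,0,0,0],[-0.21,-0.68,0,0,0,0]]]'

```text
clock: 5.6
eef_pos: [486.2, -177.8, 108.8]
tool_rot: [-3.141, -0.001, -0.39]
force: [-0.3, 0.2, -2.2]
width: 37.2
```

apply_moves --series '[[[-0.21,-0.68,0,0,0,0],[-0.21,-0.68,0,0,0,0],[-0.21,-0.68,0,0,0,0],[-0.21,-0.68,0,0,0,0],[-0.21,-0.68,0,0,0,0]]]'

```text
clock: 6.22
eef_pos: [502.0, 0.1, 108.4]
tool_rot: [-3.141, -0.0, -0.389]
force: [-0.5, -0.4, -1.8]
width: 37.4
```

apply_moves --series '[[[-0.2,-0.68,0,0,0,0],[0,0,0.2,0,0,0],[0,0,0.2,0,0,0],[0,0,0,0,0,0],[0,0,0,0,0,0]]]'

```text
clock: 6.85
eef_pos: [505.6, 32.9, 88.3]
tool_rot: [3.141, 0.0, -0.391]
force: [0.4, -0.8, -1.4]
width: 37.5
```

Run:
```python
from h import *
im=viewer.get_image("side")
p=ctrl.read_state()["eef_pos"];a=np.linspace(0,2*np.pi,80)
u,v=proj("side",[[507,33,55]])[0].astype(int)
S=6;c=cv2.resize(im[v-50:v+50,u-65:u+65],None,fx=S,fy=S,interpolation=2)
def D(x,y,r,z,col):
    q=proj("side",np.c_[x+r*np.cos(a),y+r*np.sin(a),0*a+z]);cv2.polylines(c,[((q-[u-65,v-50])*S).astype(int)],True,col,1)
D(*p[:2],19,p[2]-3.3,(0,255,255));D(507,33.5,44,40,(0,0,255));D(507,33.5,27,40,(0,255,0))
cv2.imwrite("pics/b1.png",c)
plan([(507,33.5,36.5,-22.3,5)])
```

```text
t 6.9 pose [505.7  33.1  88.4] [ 1.7999e+02 -2.0000e-02 -2.2400e+01] w 37.8 F [ 0.9  0.4 -0.8]
max 0.21 [[[0.0, 0.0, 0.21, 0.0, 0.0, 0.0], [0.01, 0.0, 0.21, 0.0, 0.0, 0.0], [0.0, -0.01, 0.21, 0.0, 0.0, -0.01], [0.01, 0.0, 0.2, 0.0, 0.0, 0.0], [0.0, -0.01, 0.21, 0.0, 0.0, -0.01]]]
```

View pics/b1.png

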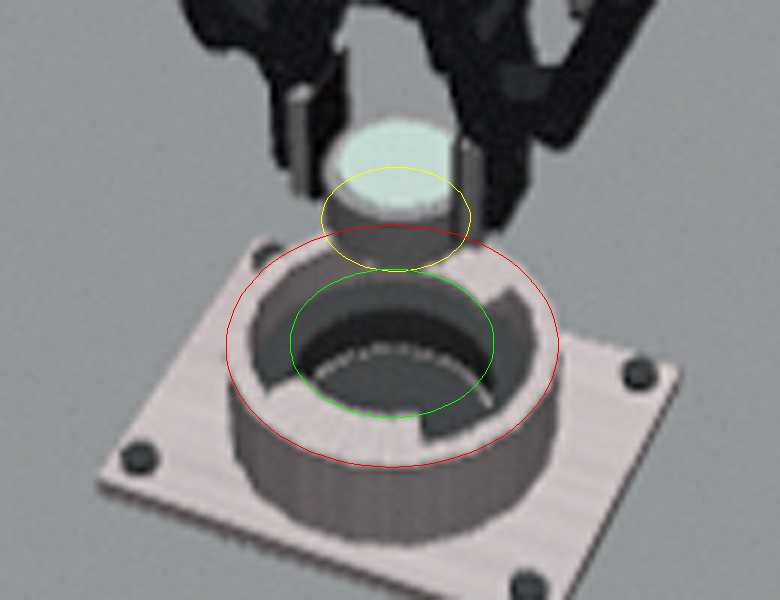

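Window (395,190) sits over the bore (392,343), and the projections agree to about 1 mm. The jaws lie along the gaps, so I'll lower to the mouth and let go.

apply_moves --series '[[[0.02,0,0.3,0,0,0],[0,-0.02,0.3,0,0,0],[0,0,0.25,0,0,0],[0,0,0.17,0,0,0],[0,0,0,0,0,0]]]'

```text
clock: 7.52
eef_pos: [506.4, 34.6, 36.5]
tool_rot: [3.141, 0.001, -0.389]
force: [-0.3, 0.4, -0.5]
width: 37.7
```

apply_moves --series '[[[0,0,0,0,0,0],[0,0,0,0,0,0],[0,0,0,0,0,0],[0,0,0,0,0,0],[0,0,0,0,0,0]]]' --claw 0.15

```text
clock: 8.15
eef_pos: [507.0, 34.7, 37.4]
tool_rot: [-3.141, -0.0, -0.389]
force: [-0.0, 0.2, -0.3]
width: 49.4
```

apply_moves --series '[[[0,0,-0.3,0,0,0],[0,0,-0.6,0,0,0],[0,0,-0.8,0,0,0],[0,0,-0.6,0,0,0],[0,0,0,0,0,0]]]'

```text
clock: 8.78
eef_pos: [508.6, 34.7, 155.1]
tool_rot: [-3.139, -0.005, -0.389]
force: [-0.2, -0.7, -0.6]
width: 49.0
```

Run:
```python
from h import *
plan([(562,-98,160,22,8),(620.2,-230.7,115,65.4,8),(620.2,-230.7,115,65.4,4)])
```

```text
t 8.78 pose [508.6  34.7 155.1] [-179.84   -0.27  -22.3 ] w 49.0 F [-0.2 -0.7 -0.6]
max 0.93 [[[0.25, 0.26, -0.01, 0.0, 0.0, -0.92], [0.22, 0.28, -0.01, 0.0, 0.0, -0.92], [0.2, 0.3, -0.01, 0.0, 0.0, -0.92], [0.17, 0.32, -0.01, 0.0, 0.0, -0.92], [0.13, 0.33, -0.01, 0.0, 0.0, -0.93]]]
max 0.93 [[[0.1, 0.34, -0.02, 0.0, 0.0, -0.92], [0.07, 0.35, -0.01, 0.0, 0.0, -0.93], [0.04, 0.35, -0.02, 0.0, 0.0, -0.92], [0.01, 0.36, 0.11, 0.0, 0.0, -0.9], [-0.02, 0.36, 0.11, 0.0, 0.0, -0.91]]]
max 0.91 [[[-0.06, 0.36, 0.11, 0.0, 0.0, -0.9], [-0.09, 0.35, 0.11, 0.0, 0.0, -0.91], [-0.13, 0.34, 0.12, 0.0, 0.0, -0.9], [-0.16, 0.33, 0.11, 0.0, 0.0, -0.91], [-0.18, 0.31, 0.12, 0.0, 0.0, -0.9]]]
max 0.91 [[[-0.22, 0.29, 0.11, 0.0, 0.0, -0.91], [0.0, 0.0, 0.0, 0.0, 0.0, 0.0], [0.0, 0.0, 0.0, 0.0, 0.0, 0.0], [0.0, 0.0, 0.0, 0.0, 0.0, 0.0], [0.0, 0.0, 0.0, 0.0, 0.0, 0.0]]]
```

apply_moves --series '[[[0.25,0.26,-0.01,0,0,-0.92],[0.22,0.28,-0.01,0,0,-0.92],[0.2,0.3,-0.01,0,0,-0.92],[0.17,0.32,-0.01,0,0,-0.92],[0.13,0.33,-0.01,0,0,-0.93]]]'

```text
clock: 9.4
eef_pos: [539.7, -49.1, 154.2]
tool_rot: [-3.141, 0.002, 0.097]
force: [0.3, -0.2, 0.2]
width: 49.2
```

apply_moves --series '[[[0.1,0.34,-0.02,0,0,-0.92],[0.07,0.35,-0.01,0,0,-0.93],[0.04,0.35,-0.02,0,0,-0.92],[0.01,0.36,0.11,0,0,-0.9],[-0.02,0.36,0.11,0,0,-0.91]]]'

```text
clock: 10.02
eef_pos: [574.5, -131.1, 145.5]
tool_rot: [-3.14, 0.001, 0.576]
force: [0.4, 0.3, 0.2]
width: 49.1
```

apply_moves --series '[[[-0.06,0.36,0.11,0,0,-0.9],[-0.09,0.35,0.11,0,0,-0.91],[-0.13,0.34,0.12,0,0,-0.9],[-0.16,0.33,0.11,0,0,-0.91],[-0.18,0.31,0.12,0,0,-0.9]]]'

```text
clock: 10.65
eef_pos: [610.6, -214.4, 116.8]
tool_rot: [-3.14, 0.0, 1.049]
force: [0.7, 1.6, -0.6]
width: 49.0
```

apply_moves --series '[[[-0.22,0.29,0.11,0,0,-0.91],[0,0,0,0,0,0],[0,0,0,0,0,0],[0,0,0,0,0,0],[0,0,0,0,0,0]]]'

```text
clock: 11.28
eef_pos: [618.4, -230.0, 112.6]
tool_rot: [3.142, -0.0, 1.142]
force: [-0.0, 0.7, -0.9]
width: 49.1
```

Run:
```python
from h import *
im=viewer.get_image("side");c=[]
for X in((507,33.5,30),(620,-231,60)):
    u,v=proj("side",[X])[0].astype(int);c.append(cv2.resize(im[v-50:v+50,u-40:u+40],(400,500),interpolation=2))
cv2.imwrite("pics/c1.png",np.hstack(c))
plan([(620.2,-230.7,21,65.4,5)])
```

```text
t 11.32 pose [ 618.4 -230.1  112.6] [ 1.7999e+02 -1.0000e-02  6.5450e+01] w 49.1 F [ 0.6 -0.3 -1.1]
max 0.37 [[[0.0, 0.01, 0.37, 0.0, 0.0, 0.0], [0.0, 0.01, 0.37, 0.0, 0.0, 0.0], [0.0, 0.01, 0.36, 0.0, 0.0, 0.0], [0.0, 0.0, 0.37, 0.0, 0.0, 0.0], [0.01, 0.01, 0.36, 0.0, 0.0, 0.01]]]
```

View pics/c1.png

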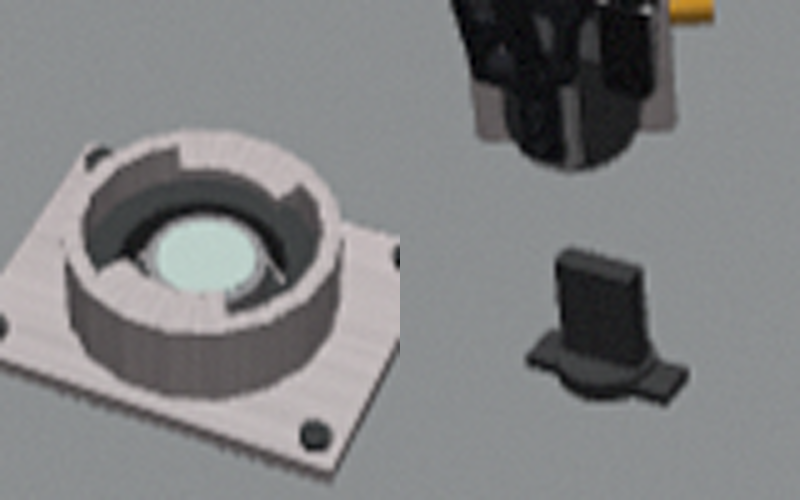

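Window lies flat in the bore (left, 208,255). The jaws are above the retainer and across its grip (right, 598,310).

apply_moves --series '[[[0,0.02,0.45,0,0,0],[0,0.01,0.45,0,0,0],[0,0.01,0.45,0,0,0],[0.01,0,0.35,0,0,0],[0,0,0.12,0,0,0]]]'

```text
clock: 11.95
eef_pos: [619.7, -230.7, 20.2]
tool_rot: [-3.14, 0.0, 1.142]
force: [-0.3, -0.9, -0.2]
width: 49.2
```

apply_moves --series '[[[0,0,0,0,0,0],[0,0,0,0,0,0],[0,0,0,0,0,0],[0,0,0,0,0,0],[0,0,0,0,0,0]]]' --claw -1

```text
clock: 12.58
eef_pos: [621.1, -231.4, 22.2]
tool_rot: [3.14, -0.0, 1.142]
force: [-0.2, -0.2, 5.5]
width: 10.8
```

Run:
```python
from h import *
plan([])
```

```text
t 12.57 pose [ 621.1 -231.4   22.2] [ 1.799e+02 -2.000e-02  6.542e+01] w 10.8 F [-0.2 -0.2  5.5]
```

Run:
```python
from h import *
plan([(620.5,-231,115,65.4,3),(507,33.7,115,67.7,8),(507,33.7,90,67.7,2),(507,33.7,90,67.7,2)])
```

```text
t 12.57 pose [ 621.1 -231.4   22.2] [ 1.799e+02 -2.000e-02  6.542e+01] w 10.8 F [-0.2 -0.2  5.5]
max 0.62 [[[0.0, 0.0, -0.62, 0.0, 0.0, 0.0], [0.0, -0.01, -0.62, 0.0, 0.0, 0.0], [0.0, 0.0, -0.62, 0.0, 0.0, 0.0], [0.48, -0.53, 0.0, 0.0, 0.0, -0.05], [0.49, -0.53, 0.0, 0.0, 0.0, -0.05]]]
max 0.53 [[[0.49, -0.53, 0.0, 0.0, 0.0, -0.05], [0.49, -0.53, 0.0, 0.0, 0.0, -0.05], [0.5, -0.52, 0.0, 0.0, 0.0, -0.04], [0.5, -0.52, 0.0, 0.0, 0.0, -0.05], [0.5, -0.52, 0.0, 0.0, 0.0, -0.04]]]
max 0.52 [[[0.5, -0.52, 0.0, 0.0, 0.0, -0.05], [0.0, 0.0, 0.25, 0.0, 0.0, 0.0], [0.0, 0.0, 0.25, 0.0, 0.0, 0.0], [0.0, 0.0, 0.0, 0.0, 0.0, 0.0], [0.0, 0.0, 0.0, 0.0, 0.0, 0.0]]]
```

apply_moves --series '[[[0,0,-0.62,0,0,0],[0,-0.01,-0.62,0,0,0],[0,0,-0.62,0,0,0],[0.48,-0.53,0,0,0,-0.05],[0.49,-0.53,0,0,0,-0.05]]]'

```text
clock: 13.2
eef_pos: [590.6, -164.5, 114.2]
tool_rot: [-3.141, 0.0, 1.151]
force: [-0.1, 1.8, -2.2]
width: 11.1
```

apply_moves --series '[[[0.49,-0.53,0,0,0,-0.05],[0.49,-0.53,0,0,0,-0.05],[0.5,-0.52,0,0,0,-0.04],[0.5,-0.52,0,0,0,-0.05],[0.5,-0.52,0,0,0,-0.04]]]'

```text
clock: 13.82
eef_pos: [519.6, 1.9, 113.9]
tool_rot: [-3.141, 0.0, 1.176]
force: [-0.0, -0.3, -0.6]
width: 11.1
```

apply_moves --series '[[[0.5,-0.52,0,0,0,-0.05],[0,0,0.25,0,0,0],[0,0,0.25,0,0,0],[0,0,0,0,0,0],[0,0,0,0,0,0]]]'

```text
clock: 14.45
eef_pos: [506.5, 32.9, 89.1]
tool_rot: [-3.142, 0.0, 1.18]
force: [0.4, -0.5, -1.2]
width: 11.2
```

Run:
```python
from h import *
im=viewer.get_image("side");p=ctrl.read_state()["eef_pos"];a=np.linspace(0,2*np.pi,80)
u,v=proj("side",[[507,33,55]])[0].astype(int)
S=6;c=cv2.resize(im[v-50:v+50,u-65:u+65],None,fx=S,fy=S,interpolation=2)
def L(P,col): cv2.polylines(c,[((proj("side",P)-[u-65,v-50])*S).astype(int)],True,col,1)
t=np.radians(-22.3)
w=np.array([[32,10],[-32,10],[-32,-10],[32,-10]])@np.array([[np.cos(t),np.sin(t)],[-np.sin(t),np.cos(t)]])
z=p[2]-21.7
L(np.c_[w+p[:2],[z]*4],(0,255,255));L(np.c_[w+[507,33.5],[40]*4],(0,255,0))
L(np.c_[507+44*np.cos(a),33.5+44*np.sin(a),0*a+40],(0,0,255))
cv2.imwrite("pics/d1.png",c)
plan([(507,33.5,49,67.7,10)])
```

```text
t 14.5 pose [506.7  33.2  89.3] [1.7998e+02 1.0000e-02 6.7610e+01] w 11.1 F [-0.2 -0.3 -1.2]
max 0.08 [[[0.0, 0.0, 0.08, 0.0, 0.0, 0.0], [0.0, 0.0, 0.08, 0.0, 0.0, 0.0], [0.0, 0.0, 0.08, 0.0, 0.0, 0.0], [0.0, 0.0, 0.08, 0.0, 0.0, 0.0], [0.0, 0.0, 0.08, 0.0, 0.0, 0.0]]]
max 0.09 [[[0.0, 0.0, 0.08, 0.0, 0.0, 0.0], [0.0, 0.0, 0.08, 0.0, 0.0, 0.0], [0.0, 0.0, 0.08, 0.0, 0.0, 0.0], [0.0, 0.0, 0.08, 0.0, 0.0, -0.01], [0.01, 0.0, 0.09, 0.0, 0.0, 0.0]]]
```

View pics/d1.png

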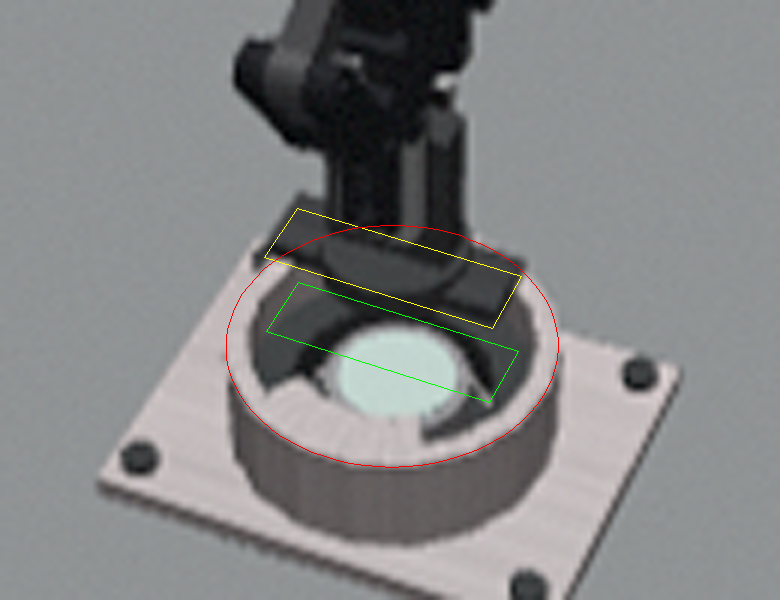

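Retainer wings (290,235)–(490,300) match the projection and lie along the gaps. I'll lower it.

apply_moves --series '[[[0,0,0.2,0,0,0],[0,0,0.2,0,0,0],[0,0,0.2,0,0,0],[0,0,0.15,0,0,0],[0,0,0.05,0,0,0]]]'

```text
clock: 15.12
eef_pos: [505.9, 34.0, 48.6]
tool_rot: [-3.141, 0.001, 1.182]
force: [0.0, 0.0, -1.1]
width: 11.1
```

apply_moves --series '[[[0,0,0.01,0,0,0],[0,0,0.01,0,0,0],[0,0,0,0,0,0],[0,0,0,0,0,0],[0,0,0,0,0,0]]]'

```text
clock: 15.75
eef_pos: [506.4, 34.0, 48.4]
tool_rot: [3.141, -0.0, 1.182]
force: [0.3, 0.2, -1.8]
width: 11.3
```

apply_moves --series '[[[0,0,0,0,0,1],[0,0,0,0,0,1],[0,0,0,0,0,1],[0,0,0,0,0,1],[0,0,0,0,0,1]]]'

```text
clock: 16.38
eef_pos: [506.3, 34.1, 48.3]
tool_rot: [-3.142, -0.0, 0.655]
force: [-0.0, 0.2, -2.3]
width: 11.4
```

apply_moves --series '[[[0,0,0,0,0,1],[0,0,0,0,0,1],[0,0,0,0,0,1],[0,0,0,0,0,1],[0,0,0,0,0,1]]]'

```text
clock: 17.0
eef_pos: [506.3, 34.2, 48.3]
tool_rot: [-3.141, -0.0, 0.131]
force: [-0.5, 0.0, -2.5]
width: 11.1
```

apply_moves --series '[[[0,0,0,0,0,1],[0,0,0,0,0,1],[0,0,0,0,0,1],[0,0,0,0,0,1],[0,0,0,0,0,1]]]'

```text
clock: 17.62
eef_pos: [506.3, 34.3, 48.3]
tool_rot: [-3.141, 0.0, -0.392]
force: [0.2, -0.7, -1.5]
width: 11.5
```

apply_moves --series '[[[0,0,0.01,0,0,0],[0,0,0,0,0,0],[0,0,0,0,0,0],[0,0,0,0,0,0],[0,0,0,0,0,0]]]'

```text
clock: 18.25
eef_pos: [506.4, 34.3, 48.1]
tool_rot: [-3.141, 0.0, -0.388]
force: [-0.9, 1.6, 5.5]
width: 11.3
```

apply_moves --series '[[[0,0,0,0,0,0],[0,0,0,0,0,0],[0,0,0,0,0,0],[0,0,0,0,0,0],[0,0,0,0,0,0]]]' --claw 0

```text
clock: 18.88
eef_pos: [506.3, 34.0, 47.8]
tool_rot: [3.142, 0.0, -0.389]
force: [0.8, -0.2, -0.5]
width: 42.8
```

apply_moves --series '[[[0,0,-0.4,0,0,0],[0,0,-0.8,0,0,0],[0,0,-0.9,0,0,0],[-0.3,-0.6,-0.3,0,0,0],[-0.3,-0.8,0,0,0,0]]]'

```text
clock: 19.5
eef_pos: [506.0, 110.2, 169.5]
tool_rot: [-3.14, -0.003, -0.392]
force: [0.4, -0.3, -0.8]
width: 42.9
```

apply_moves --series '[[[0.3,0.8,0,0,0,0],[0.3,0.9,0,0,0,0],[0.3,0.9,0,0,0,0],[0.3,0.9,0,0,0,0],[0,0.5,0,0,0,0]]]'

```text
clock: 20.12
eef_pos: [484.6, -100.8, 168.1]
tool_rot: [3.141, -0.002, -0.393]
force: [-0.6, -0.3, -0.1]
width: 42.1
```

Run:
```python
from h import *
c=[]
for cam in("side","top"):
    im=viewer.get_image(cam);u,v=proj(cam,[[507,33.5,45]])[0].astype(int)
    c.append(cv2.resize(im[v-42:v+42,u-42:u+42],(400,400),interpolation=2))
cv2.imwrite("pics/e1.png",np.hstack(c));plan([])
```

```text
t 20.23 pose [ 483.4 -101.   168.1] [ 1.7992e+02 -1.0000e-02 -2.2640e+01] w 42.6 F [ 0.3  0.2 -0.4]
```

View pics/e1.png

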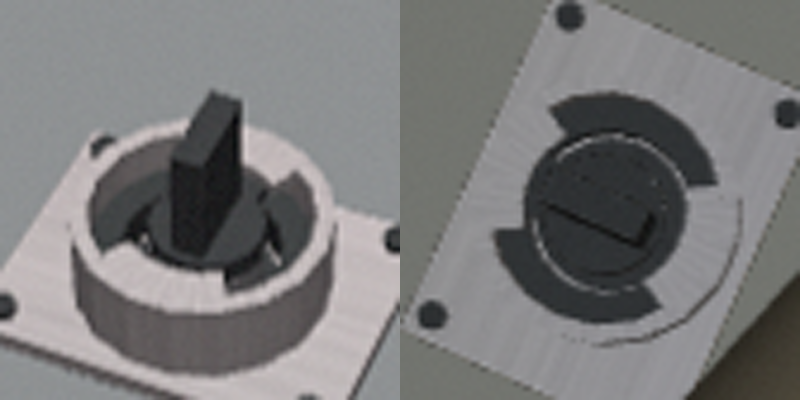

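The wings no longer show in the gaps. The grip stands upright and runs lip to lip (right panel, (545,210)–(650,230)), and the arm is clear, so I'm handing in.

```bash
python3 -c "
from h import *
print(ctrl.finish_job())"
```

```text
the job is handed in; nothing more can be done
None
```

The gas cell is closed and handed in at about 20 s of the 58 s limit. finish_job gives no verdict, so this rests on my own checks.

- **Window:** I let it go with its underside about 6 mm below the rim. The side picture then showed it lying flat in the bore.
- **Retainer:** it went through the gaps without contact. I turned it 90° clockwise (seen from above) just above the window, then set it down on the window with a light contact of about 6 N and released it.
- **Last pictures (side and top):** the grip stands upright and points lip to lip. No wing shows in either gap, and the arm is clear. The wings under the lips are hidden, so I judged their position from the grip and the tool yaw (-22.3° as planned).
- **Disagreement:** the finger opening read about 37.5 mm on the 40 mm window and 11 mm on the 12 mm grip. I took this as a reading bias, because the projected outlines matched the pictures to about 1–2 mm.

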